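# Gauge the depth of a specimen in its holder and lock the gauge

## Task

Push the sliding stage of the depth gauge fully home against its red stop so that the steel holder stands under the probe. Then lower the probe by its orange knob into the holder's bore until its sprung tip rests lightly on the specimen inside, never pressing hard, and with the tip still touching swing the red-pegged clamp lever all the way round to lock the probe at that height; leave everything else on the bench where it is.

Things in the scene. Friction and masses are not known exactly. Their poses are not given: they have to be found in the camera images.
- stand: fixed depth-gauge stand: dark base plate 210 x 220 x 15 mm, steel column, blue head whose top is 125 mm above the bench. Origin on the bench right under the probe's axis; z up. The column stands 85 mm from the probe axis along +x; the stage slides along y; the lever lies on the -x to +y side. The head spans x -22 to 107 mm, y -24 to 44 mm, z 97 to 125 mm
- stage: aluminium stage 70 x 150 x 12 mm carrying the steel holder, sliding along the stand's y. Its frame is parallel to the stand's; its origin coincides with the stand's when fully home against the red stop and lies 50 to 85 mm out along the stand's -y at the start. Drag about 3 N, total 1 kg; it stays where left
- stage_post (a point): the stage's upright steel post, 14 mm diameter with a black ball on top (17 mm); this point is on its axis, 85 mm above the bench; the post runs from 29 mm to 103 mm above the bench. Push it along the stand's +y to bring the stage home (post is then at y = -105 mm in the stand's frame)
- bore_mouth (a point): centre of the bore's mouth in the top of the holder, 79 mm above the bench. The holder is a 50 mm steel cube fixed on the stage, its upright bore 26 mm wide. A brass specimen disc sits firmly in the bore, its face an unknown 8 to 38 mm below the mouth, different each time: found only by touch
- plunger: the vertical probe: 10 mm steel rod through the head, orange knob on top, thin sprung tip below. Frame parallel to the stand's, origin on the probe axis: on the bench at the upper stop, sinking as the probe is lowered (travel 60 mm; starts 0 to 8 mm down); knob 210 to 240 mm above it. 0.2 kg; drag about 4 N, so it stays where left and takes about 2 N to move down
- probe_tip (a point): lower end of the probe's tip while unloaded (6 mm thick, red ball end), 90 mm above the plunger's origin, fixed to the rod. The tip is sprung: it gives way with 0.7 N at first touch and about 1 N more per mm, for 8 mm; beyond that it is solid
- knob (a point): middle of the orange knob, a plain upright cylinder 24 mm diameter, 30 mm high; on the probe's axis. Nothing above it; grip it from above, fingers closing along the stand's y
- lock (a joint): angle (rad) of the clamp lever: 0 open, 1.3 its stop, fully clamped; starts 0 to 0.15. It swings level, clockwise seen from above. An eccentric on it pinches the rod from about 0.6 on, growing to the end. About 1.5 N at the peg moves it when free, some 3 N when clamping; it stays where left
- lock_peg (a point): the lever's upright red peg at its end, 14 mm diameter, running from 133 to 177 mm above the bench, 80 mm from the pivot; this point is on its axis, 165 mm above the bench. At joint 0 it lies from the pivot at 168 deg from the stand's +x (towards +y), at 1.3 rad at 94 deg, that is along the stand's +y
- lock_pivot (a point): point on the lever's upright turning axis, fixed to the stand at x = 0, y = 22 mm, 165 mm above the bench
- mount_green: loose green resin specimen mount, disc 30 mm diameter, 20 mm high, on the stand's base; origin at centre of underside; leave alone
- mount_black: loose black resin specimen mount, disc 30 mm diameter, 20 mm high, on the stand's base; origin at centre of underside; leave alone
- spare_holder: loose spare steel holder, a 50 mm cube with an empty bore, standing away from the stand; origin at centre of underside; leave alone
- jar: loose closed jar with blue cap, 64 mm diameter, 75 mm high; origin at centre of underside; leave alone
- beaker: loose glass beaker, 70 mm diameter, 85 mm high; origin at centre of underside; leave alone
- driver: loose screwdriver with red handle, 170 mm long, lying along its own x; leave alone

How it is judged:
By the outcome, as a careful person would: the job done as asked, in the order asked, and still so for the second after the job is handed in, with the robot touching nothing.
It also fails if it takes over 70 s, if anything falls off the work surface, if the arm or the gripper's body presses on something with over 40 N, if the wrist force passes 120 N, or if a joint passes its speed limit or range.

## Robot

A 6-joint arm with a two-finger parallel gripper is mounted at the origin on the work surface. World frame = base frame: x ahead of the robot, y to its left, z up, the work surface at z = 0. Lengths are in m, angles in rad, forces in N, time in s.
With the tool pointing down it reaches from about 0.4 to 0.825 m from the base axis. Payload 7 kg.
Tool frame: the origin (TCP) lies midway between the tips of the shut fingers; the grasp point (between the pads) lies 19 mm behind it; z points along the fingers, y is the line along which they close (so a half turn about z gives the same grasp; the last joint's range is limited). The gripper opens to 88 mm and grips with 3 to 60 N. Pads are 19 mm wide; open, the fingers measure 130 mm over their backs; the gripper's body (78 mm by 193 mm) begins 47 mm behind the grasp point.
Start: joints at [1.419, 0.359, 0.012, 0, -1.224, -0.288], TCP at [0.287, 0.611, 0.227] pointing down, gripper open.
Joint ranges: [-3.07, 3.07], [-1.43, 2.12], [-1.02, 1.25], [-3.03, 1.67], [-3.05, -0], [-3.03, 3.03]. Speed limits (rad/s): [2.39, 2.39, 3.01, 3.14, 3.14, 3.14].

## Interface

Orientations are given as [roll, pitch, yaw] about the fixed x, y, z axes, in that order (R = Rz(yaw) Ry(pitch) Rx(roll)).
In Python, from station import telemetry, eyes, ticket, recognise, trace gives the robot as it stands. The module is installed in compiled form; this text tells all that it offers.
- The arm moves only by the tool servo_tool, never from a script. Its argument "series" is a list that holds one entry, the list of rows, each a list of 4 numbers: the shift along the tool's x, y, z in mm, then the turn about the tool's z in rad. In form: [[[x, y, z, roll], ...]]. A call has exactly 10 rows; each row shifts and turns the commanded pose from where the row before left it, along the tool's axes as they then stand; what a row does not reach is not made up. A row lasts 1/12 s, in which the tool goes at most 41.7 mm and 7.16 degrees, less where a joint would pass 70% of its speed; a pose out of reach is approached as far as the arm can. A call is refused whole if a number of a shift passes 41.7 or a number of a turn 0.125, either way. A call with a gripper value outside its range is refused whole. "claw" is the gripper's target within -1 to 1 (shut at 1, half-way at 0, fully open at -1), set as the call begins (left out, the last holds). The fingers move at their own pace and stop on an object; "grip_force" is the grip in N (left out, the last holds). Time passes only in rows, so rows that do not move let the fingers close, or fill a call up. It gives the time, the measured TCP pose, the force, the opening and the grip force at its end, in the units of the state.
- telemetry.get_state(): the state, without advancing time (a new reading comes with each control period).
- eyes.grab_frame(name): name is "scene" or "side" or "wrist"; returns the picture (420x560x3 uint8, red, green, blue); there is no depth.
- eyes.calibration(name): a dict with "mtx" (3x3 intrinsics, pixels), "rvec" (rotation vector, rad) and "tvec" (3), from world to camera coordinates, as OpenCV has them. Camera axes: x right, y down, z forward; pixel columns grow to the right and rows downward; lengths in m; the calibration is good to about 2 mm. A picture is of the moment at which its call begins: read the wrist's pose just before it. calibration takes no time and is no camera call; for the wrist camera it gives the pose at the moment of the call.
- ticket.job_done(): hands the job in; it is judged then, once.
Trained networks look in the newest picture that a camera, given by its name, has taken for a name from the list of things; names that differ only in an ending like _2 or _b are one class to them, and where a whole thing is asked for, a point or a joint stands for the part that bears it (a point fixed in the world has none). Each returns a list of dicts, best first, with "conf" (0 to 1); they miss things now and then, are a little off and sometimes report something else, mostly with a low value. They report only what shows in the picture. A call takes as long as a camera call.
- recognise(camera, name): "position" ([x, y, z] in m, in world coordinates, good to about 4 mm: the middle of the surface that is visible of it).
- trace(camera, name): "mask" (420x560 bool, what is visible of it).
The state is a dict: "t": time; "q": joint angles; "qd": joint speeds; "joint_efforts": joint torques, N m; "eef_pos": TCP position; "ee_rot": TCP orientation; "force": force on the tool from outside, world axes, zero at the start; "moment": the same for the moment, N m; "width": finger opening in m; "gripper_force": force on a finger pad.
Only numpy, scipy, OpenCV 4.12 (cv2) and the standard library are available. Lean on these libraries where they do the work, as an engineer would, in place of code of your own. Each camera call takes 0.05 s, during which the arm holds its last target. There are 200 camera calls.

## Working session

There is one attempt and no reset: what is moved stays moved. The work goes in short steps, Python scripts to look and compute and a tool call to move; the robot and the scene stay as the last step left them, time stands still between calls to the robot, and variables do not carry over. Pictures are saved under pics/ and viewed, at most 10 in all, crops included, and the job is handed in when it is done.

Besides the shell and the picture viewer there is one more tool, called after "Emit:" by a JSON object that holds its "api" and its "payload", one argument or row to a line. servo_tool: Moves the arm, as the interface text tells. Its arguments: {"type":"object","properties":{"series":{"type":"array"},"claw":{"type":"number"},"grip_force":{"type":"number"}},"required":["series"]}

```bash
mkdir -p pics; cat > h.py <<'E'
from station import telemetry, eyes, ticket, recognise, trace
import numpy as np, cv2
def snap(c,f=None):
    im=eyes.grab_frame(c)
    if f: cv2.imwrite('pics/'+f,im[:,:,::-1])
    return im
def cal(c):
    k=eyes.calibration(c); R=cv2.Rodrigues(np.array(k['rvec'],float))[0]
    return np.array(k['mtx']),R,np.array(k['tvec'],float).ravel()
def px(c,P):
    K,R,t=cal(c); p=K@(R@np.array(P)+t); return p[:2]/p[2]
def atz(c,uv,z):
    K,R,t=cal(c); d=R.T@np.linalg.inv(K)@np.array([uv[0],uv[1],1.]); o=-R.T@t
    return o+d*(z-o[2])/d[2]
def st():
    s=telemetry.get_state()
    for k in('t','q','eef_pos','ee_rot','force','width','gripper_force'): print(k,np.round(s[k],4))
    return s
E
python3 - <<'E'
from h import *
st()
ims=[snap(c) for c in('scene','side')]
cv2.imwrite('pics/a.png',cv2.resize(np.hstack(ims),(800,300))[:,:,::-1])
cv2.imwrite('pics/scene.png',ims[0][:,:,::-1]);cv2.imwrite('pics/side.png',ims[1][:,:,::-1])
for n in('stand','stage','stage_post','bore_mouth','knob','lock_peg','plunger','mount_green','mount_black','spare_holder','jar','beaker','driver'):
  for c in('scene','side'):
    print(n,c,[(np.round(r['position'],3).tolist(),round(r['conf'],2)) for r in recognise(c,n)[:2]])
E
```

```text
t 0.0
q [ 1.4191e+00  3.5940e-01  1.1000e-02 -4.0000e-04 -1.2241e+00 -2.8810e-01]
eef_pos [0.2872 0.6103 0.2256]
ee_rot [ 3.140e+00 -1.000e-04 -4.399e-01]
force [0.7109 0.0685 0.4401]
width 0.0879
gripper_force 0.0
stand scene [([0.633, -0.026, 0.016], 0.92), ([0.602, -0.019, 0.228], 0.37)]
stand side [([0.598, -0.065, 0.032], 0.92)]
stage scene [([0.577, -0.148, 0.026], 0.79)]
stage side [([0.569, -0.137, 0.029], 0.83), ([0.653, 0.381, 0.057], 0.65)]
stage_post scene [([0.579, -0.146, 0.03], 0.83)]
stage_post side [([0.572, -0.136, 0.03], 0.65), ([0.597, -0.029, 0.214], 0.46)]
bore_mouth scene [([0.58, -0.147, 0.032], 0.58)]
bore_mouth side [([0.568, -0.14, 0.03], 0.89), ([0.442, -0.427, 0.051], 0.38)]
knob scene [([0.6, -0.021, 0.228], 0.68)]
knob side [([0.602, -0.03, 0.21], 0.69)]
lock_peg scene [([0.579, 0.01, 0.137], 0.52)]
lock_peg side [([0.557, 0.018, 0.145], 0.67)]
plunger scene [([0.602, -0.024, 0.224], 0.67)]
plunger side [([0.596, -0.026, 0.212], 0.51), ([0.601, -0.061, 0.031], 0.36)]
mount_green scene [([0.692, -0.118, 0.034], 0.41)]
mount_green side [([0.685, -0.126, 0.041], 0.54)]
mount_black scene []
mount_black side []
spare_holder scene [([0.45, -0.434, 0.044], 0.75), ([0.474, 0.404, 0.069], 0.58)]
spare_holder side [([0.443, -0.428, 0.049], 0.62)]
jar scene [([0.473, 0.402, 0.07], 0.73), ([0.625, -0.429, 0.02], 0.61)]
jar side [([0.455, 0.381, 0.05], 0.94), ([0.569, -0.137, 0.03], 0.46)]
beaker scene [([0.643, 0.407, 0.047], 0.55)]
beaker side [([0.653, 0.38, 0.061], 0.62), ([0.555, 0.02, 0.143], 0.28)]
driver scene [([0.629, -0.02, 0.013], 0.58)]
driver side [([0.62, -0.434, 0.024], 0.62)]
```

View pics/scene.png

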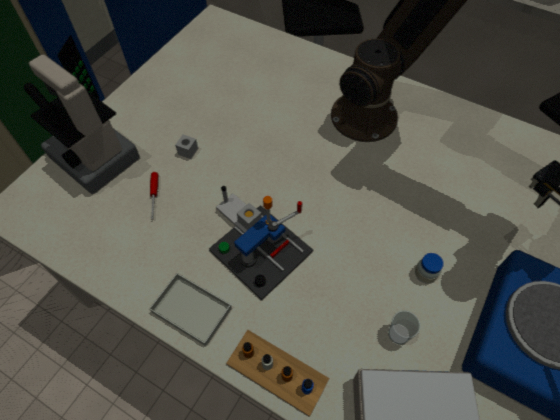

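View pics/side.png

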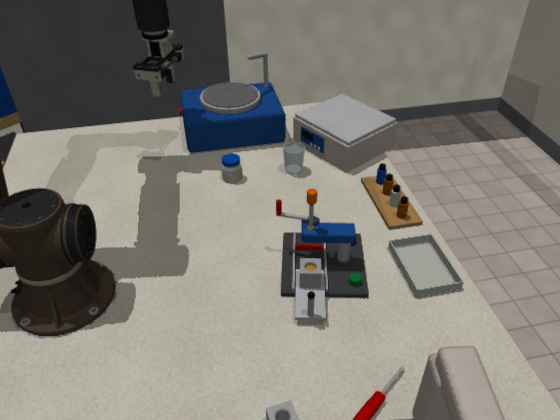

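The scene view shows the stand around (260,250), with the knob at (267,201), peg at (299,206) and post ball at (224,188). In the side view the knob is at (312,197), the peg at (279,207) and the ball at (311,296). The stage is clearly pulled out along -y.

```bash
cat > fit.py <<'E'
from h import *
from scipy.optimize import least_squares
def blob(im,roi,cond):
    x0,y0,x1,y1=roi; h=cv2.cvtColor(im,cv2.COLOR_RGB2HSV)[y0:y1,x0:x1].astype(int)
    m=cond(h[...,0],h[...,1],h[...,2]).astype(np.uint8)
    n,l,s,c=cv2.connectedComponentsWithStats(m); i=1+np.argmax(s[1:,4]); return c[i]+[x0,y0],s[i]
orange=lambda h,s,v:(h>=6)&(h<22)&(s>170)&(v>110)
red=lambda h,s,v:((h<5)|(h>172))&(s>150)&(v>70)
dark=lambda h,s,v:(v<60)
blue=lambda h,s,v:(h>100)&(h<125)&(s>140)
def model(p):
    x,y,a,s,d,q=p; c,n=np.cos(a),np.sin(a)
    W=lambda v:np.array([x+c*v[0]-n*v[1],y+n*v[0]+c*v[1],v[2]])
    b=np.deg2rad(168)-q
    return dict(knob=W([0,0,.225-d]),peg=W([.08*np.cos(b),.022+.08*np.sin(b),.155]),ball=W([0,-.105-s,.101]),W=W)
E
python3 - <<'E'
from fit import *
I={c:cv2.imread(f'pics/{c}.png')[:,:,::-1].copy() for c in('scene','side')}
R={'scene':dict(knob=(255,190,280,212),peg=(290,195,310,216),ball=(215,180,232,195),green=(212,235,236,258),head=(225,210,295,260)),
   'side':dict(knob=(300,185,325,208),peg=(270,195,288,220),ball=(302,288,320,303),green=(343,268,366,290),head=(295,215,362,248))}
F=dict(knob=orange,peg=red,ball=dark,head=blue)
for c in R:
  for k in F:
    try: r=blob(I[c],R[c][k],F[k]);print(c,k,np.round(r[0],1),r[1])
    except Exception as e: print(c,k,e)
big=[cv2.resize(I['scene'][175:305,195:325],(400,400),interpolation=3),cv2.resize(I['side'][180:330,260:410],(400,400),interpolation=3)]
cv2.imwrite('pics/crop1.png',np.hstack(big)[:,:,::-1])
E
```

```text
scene knob [267.1 199.1] [ 8  6  9  7 49]
scene peg [299.5 202.8] [ 8  6  4  4 13]
scene ball [223.5 189.7] [ 6  6  5  9 33]
scene head [256.8 236.1] [  9   5  51  41 845]
side knob [311.7 191.6] [ 7  4 10  6 50]
side peg [278.1 206.9] [ 6  5  5 16 71]
side ball [310.7 295.2] [ 6  4  7  8 43]
side head [328.6 232.8] [  7   4  54  25 975]
```

View pics/crop1.png

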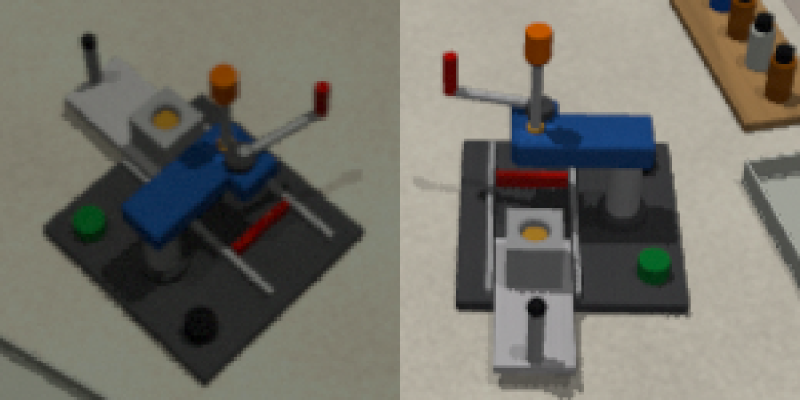

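The crops give these centres:

| Feature | Scene px | Side px |
|---|---|---|
| Knob | (267.8, 202.6) | (311.8, 196.9) |
| Peg | (299.3, 207.2) | (278.8, 207.4) |
| Ball | (223.6, 188.3) | (311.4, 295.1) |
| Bore mouth | (249, 213.3) | (310.6, 267) |

In the side view the base plate's top-edge corners are (283.6, 233.3) and (360.5, 233.6). I'll fit the model to these points.

```bash
python3 - <<'E'
from fit import *
obs={'scene':dict(knob=(267.8,202.6),peg=(299.3,206.6),ball=(223.6,188.5),bore=(249,213.3)),
 'side':dict(knob=(311.8,196.9),peg=(278.6,207.2),ball=(311.2,295.1),bore=(310.6,267))}
C={c:cal(c) for c in obs}
def pj(c,P):
    K,R,t=C[c];p=K@(R@P+t);return p[:2]/p[2]
def res(p,full=False):
    m=model(p);m['bore']=m['W'](np.array([0,-p[3],.079])); r=[]
    for c in obs:
        for k in obs[c]: r+=list(pj(c,m[k])-obs[c][k])
    return np.array(r)
s=least_squares(res,[.6,-.02,0,.06,.004,.07],loss='soft_l1',bounds=([.4,-.2,-1.5,.045,-.003,-.02],[.8,.2,1.5,.09,.012,.18]))
print(np.round(s.x,4),'yaw deg',np.rad2deg(s.x[2])); print(np.round(s.fun.reshape(-1,2),1).tolist())
m=model(s.x)
for k in('knob','peg','ball'):print(k,np.round(m[k],4))
# plate edge yaw from side corners
A=[atz('side',u,.015) for u in[(283.6,233.3),(360.5,233.6),(281.4,293.6)]]
B=[atz('scene',u,.0) for u in[(209.3,250.1),(261.6,299.5),(313,250.4)]]
print(np.round(A,3).tolist(),np.round(B,3).tolist())
for P in (A,B): 
  for d in (P[1]-P[0],P[2]-P[0] if P is A else P[2]-P[1]): print(np.rad2deg(np.arctan2(d[1],d[0])),np.linalg.norm(d))
print('post xy',m['ball']); print('R wrist cal',eyes.calibration('wrist')['tvec'])
E
```

```text
[ 0.6005 -0.0237 -0.2396  0.083   0.0076  0.0095] yaw deg -13.73024135836341
[[-0.2, 0.2], [-0.1, -0.2], [-0.6, -1.9], [-0.6, -1.3], [-0.1, -0.1], [0.1, -0.3], [0.2, -2.5], [-0.1, -1.9]]
knob [ 0.6005 -0.0237  0.2174]
peg [0.5339 0.033  0.155 ]
ball [ 0.5558 -0.2064  0.101 ]
[[0.558, 0.09, 0.015], [0.761, 0.044, 0.015], [0.507, -0.12, 0.015]] [[0.71, -0.162, -0.0], [0.76, 0.048, 0.0], [0.557, 0.098, 0.0]]
-12.907733294274252 0.20876372963651801
-103.52631489067572 0.21643206856535868
76.43009191081987 0.21667841200056362
166.20701936678378 0.2091385555170814
post xy [ 0.55583551 -0.20635893  0.101     ]
R wrist cal [ 0.67403466 -0.03788217  0.39336625]
```

Emit:
{"api": "servo_tool", "payload": {
  "series": [
    [[0,0,-40,-0.101],[0,0,-40,-0.101],[20,34,0,0],[20,34,0,0],[20,34,0,0],[20,34,0,0],[20,34,0,0],[20,34,0,0],[20,34,0,0],[20,34,0,0]]
  ],
  "claw": 1,
  "grip_force": 10
}}

```text
t: 2.23
eef_pos: [0.3789, 0.3068, 0.3069]
ee_rot: [-3.141, -0.0, -0.237]
force: [0.7, -0.3, -1.3]
width: 0.0264
gripper_force: 0.0
```

Emit:
{"api": "servo_tool", "payload": {
  "series": [
    [[20,34,0,0],[20,34,0,0],[20,34,0,0],[20,34,0,0],[20,34,0,0],[20,34,0,0],[20,34,0,0],[20,34,0,0],[0,0,0,0],[0,0,0,0]]
  ]
}}

```text
t: 3.07
eef_pos: [0.4704, 0.0045, 0.3065]
ee_rot: [3.141, 0.0, -0.243]
force: [-0.2, 0.7, -0.6]
width: 0.0002
gripper_force: 0.0
```

```bash
python3 - <<'E'
from fit import *
st(); snap('wrist','w1.png')
K,R,t=cal('wrist'); print('cam',-R.T@t,'fwd',R[2])
print('post',px('wrist',[.5558,-.2064,.095]),'knob',px('wrist',[.6005,-.0237,.2174]))
for n in('stage_post','bore_mouth','knob','stage','plunger'): print(n,[(np.round(r['position'],3).tolist(),round(r['conf'],2)) for r in recognise('wrist',n)[:2]])
E
```

```text
t 3.0667
q [ 0.4295 -0.0322 -0.2841  0.     -1.3191  0.8988]
eef_pos [0.4704 0.0045 0.3065]
ee_rot [ 3.1414e+00  2.0000e-04 -2.4250e-01]
force [-0.221   0.6787 -0.5718]
width 0.0002
gripper_force 0.0
cam [ 0.5528601  -0.01556322  0.4656411 ] fwd [-0.30097382  0.07348507 -0.95079688]
post [484.20226899  35.50526976] knob [278.05108371   6.57002082]
stage_post [([0.568, -0.142, 0.033], 0.83), ([0.451, 0.378, 0.025], 0.41)]
bore_mouth [([0.572, -0.144, 0.029], 0.94)]
knob [([0.597, -0.024, 0.239], 0.73)]
stage [([0.587, 0.008, 0.142], 0.68), ([0.565, -0.138, 0.03], 0.57)]
plunger [([0.595, -0.025, 0.233], 0.75), ([0.564, -0.14, 0.028], 0.6)]
```

View pics/w1.png

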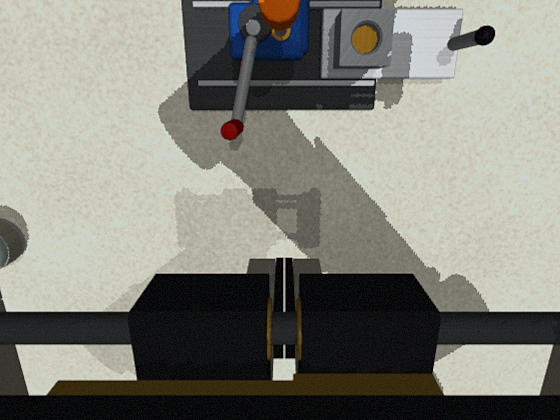

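The wrist view shows the post ball at (485,35), where the fit predicted (484,35.5). The knob is at (279,8), the bore mouth at (365,38) and the peg top at (230,130). The fit holds; the stage edges run parallel to the image, so the yaw is about -0.24. Next I go behind the post.

```bash
python3 - <<'E'
from fit import *
P=dict(peg=atz('wrist',(230,129),.177),bore=atz('wrist',(365,38),.079),ball=atz('wrist',(485.5,34.5),.098),knob=atz('wrist',(279,8),.2174))
e=[atz('wrist',u,.015) for u in((190,109),(374,109))]
d=e[1]-e[0]; print('yaw edge',np.arctan2(d[0],-d[1])*-1)
o=np.array([.6005,-.0237,0]);a=-.239;c,s=np.cos(a),np.sin(a);R=np.array([[c,-s,0],[s,c,0],[0,0,1]])
for k,v in P.items(): print(k,np.round(v,4),'stand',np.round(R.T@(v-o),4))
# target behind the post: tool-frame shift
T=np.array(telemetry.get_state()['eef_pos'])
tgt=o+R@np.array([0,-.105-.083-.045,.07]); dd=tgt-T
print('tgt',tgt,'tool shift',np.round([dd@R[:,0]*1e3,-(dd@R[:,1])*1e3,-dd[2]*1e3],1))
E
```

```text
yaw edge 0.23521200701874004
peg [0.5351 0.0339 0.177 ] stand [-0.0772  0.0405  0.177 ]
bore [ 0.5815 -0.1004  0.079 ] stand [-0.0003 -0.079   0.079 ]
ball [ 0.5573 -0.2036  0.098 ] stand [ 0.0007 -0.185   0.098 ]
knob [ 0.5997 -0.0214  0.2174] stand [-0.0013  0.0021  0.2174]
tgt [ 0.54534164 -0.25007702  0.07      ] tool shift [134.1 232.8 236.7]
```

Emit:
{"api": "servo_tool", "payload": {
  "series": [
    [[19,33,0,0],[19,33,0,0],[19,33,0,0],[19,33,0,0],[19,33,0,0],[19,33,0,0],[20,35,20,0],[0,0,39,0],[0,0,39,0],[0,0,39,0]]
  ]
}}

```text
t: 4.2
eef_pos: [0.5451, -0.2482, 0.1696]
ee_rot: [-3.141, -0.001, -0.238]
force: [1.0, -0.4, -0.2]
width: 0.0004
gripper_force: 0.0
```

Emit:
{"api": "servo_tool", "payload": {
  "series": [
    [[0,0,39,0],[0,0,39,0],[0,0,20,0],[0,0,0,0],[0,-10,0,0],[0,-10,0,0],[0,-5,0,0],[0,-5,0,0],[0,-5,0,0],[0,0,0,0]]
  ]
}}

```text
t: 5.03
eef_pos: [0.5542, -0.2134, 0.0744]
ee_rot: [-3.141, -0.003, -0.237]
force: [0.2, -0.6, -0.4]
width: 0.0005
gripper_force: 0.0
```

```bash
python3 - <<'E'
from fit import *
st(); im=snap('wrist'); im2=snap('side')
cv2.imwrite('pics/w2.png',cv2.resize(np.hstack([im,cv2.resize(im2[180:330,230:430],(560,420))]),(800,300))[:,:,::-1])
E
```

```text
t 5.0333
q [-3.8800e-02  3.6510e-01 -3.6230e-01 -1.0000e-04 -8.4070e-01  1.3729e+00]
eef_pos [ 0.5542 -0.2134  0.0744]
ee_rot [-3.141e+00 -2.500e-03 -2.368e-01]
force [ 0.2214 -0.5641 -0.3994]
width 0.0005
gripper_force 0.0
```

View pics/w2.png

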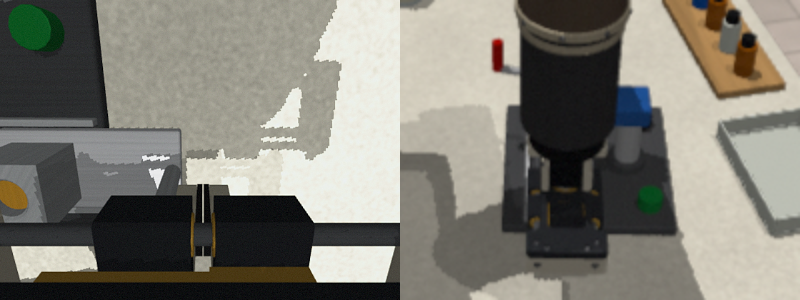

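The wrist view shows the post right beside the left finger's outer face, at about (170,185) in the montage. I'll push on along the stand's +y.

Emit:
{"api": "servo_tool", "payload": {
  "series": [
    [[0,-4,0,0],[0,-4,0,0],[0,-5,0,0],[0,-5,0,0],[0,-5,0,0],[0,-5,0,0],[0,-5,0,0],[0,-4,0,0],[0,-4,0,0],[0,-4,0,0]]
  ]
}}

```text
t: 5.97
eef_pos: [0.5639, -0.1703, 0.0732]
ee_rot: [3.142, -0.0, -0.238]
force: [-0.2, -3.0, 3.9]
width: 0.0002
gripper_force: 2.0
```

Emit:
{"api": "servo_tool", "payload": {
  "series": [
    [[0,-4,0,0],[0,-4,0,0],[0,-3,0,0],[0,-2,0,0],[0,-2,0,0],[0,-2,0,0],[0,-2,0,0],[0,-1,0,0],[0,-1,0,0],[0,0,0,0]]
  ]
}}

```text
t: 6.8
eef_pos: [0.5685, -0.1507, 0.0731]
ee_rot: [3.141, 0.0, -0.238]
force: [1.3, -5.6, 3.4]
width: -0.0001
gripper_force: 2.9
```

```bash
python3 - <<'E'
from fit import *
s=st(); T=np.array(s['eef_pos'])-[.6005,-.0237,0]; print('tcp stand y',T[0]*.2367+T[1]*.9716)
E
```

```text
t 6.8
q [ 7.3500e-02  3.6010e-01 -3.7480e-01  9.0000e-04 -8.3620e-01  1.2591e+00]
eef_pos [ 0.5685 -0.1507  0.0731]
ee_rot [ 3.1409e+00  1.0000e-04 -2.3770e-01]
force [ 1.2719 -5.59    3.3551]
width -0.0001
gripper_force 2.9098
tcp stand y -0.13098685390967865
```

Emit:
{"api": "servo_tool", "payload": {
  "series": [
    [[0,-1,0,0],[0,0,0,0],[0,-1,0,0],[0,0,0,0],[0,-1,0,0],[0,0,0,0],[0,0,0,0],[0,0,0,0],[0,0,0,0],[0,0,0,0]]
  ]
}}

```text
t: 7.63
eef_pos: [0.5685, -0.1502, 0.0732]
ee_rot: [3.138, 0.001, -0.238]
force: [0.8, -19.7, 2.0]
width: 0.0005
gripper_force: 9.2
```

Emit:
{"api": "servo_tool", "payload": {
  "series": [
    [[0,15,0,0],[0,15,0,0],[0,0,-40,0],[0,0,-40,0],[0,0,-40,0],[0,0,-40,0],[0,0,-40,0],[0,0,-40,0],[-15,-40,0,0],[-15,-40,0,0]]
  ],
  "claw": -0.2
}}

```text
t: 8.47
eef_pos: [0.5525, -0.0937, 0.3149]
ee_rot: [-3.139, -0.003, -0.242]
force: [0.5, 1.4, -1.6]
width: 0.0521
gripper_force: 0.0
```

Emit:
{"api": "servo_tool", "payload": {
  "series": [
    [[-15,-40,0,0],[-15,-40,0,0],[0,0,0,0],[0,0,0,0],[0,0,0,0],[0,0,0,0],[0,0,0,0],[0,0,0,0],[0,0,0,0],[0,0,0,0]]
  ]
}}

```text
t: 9.3
eef_pos: [0.5421, -0.0118, 0.3129]
ee_rot: [3.141, 0.0, -0.239]
force: [-0.2, -0.0, 0.4]
width: 0.0529
gripper_force: 0.0
```

```bash
python3 - <<'E'
from fit import *
st(); im=snap('wrist','w3.png')
r=trace('wrist','knob')
for q in r[:1]:
    m=q['mask'];ys,xs=np.nonzero(m);print(q['conf'],xs.min(),xs.max(),ys.min(),ys.max(),xs.mean(),ys.mean())
print(px('wrist',[.6005,-.0237,.2324]),px('wrist',[.6005,-.0217,.2324]))
E
```

```text
t 9.3
q [ 3.3980e-01  9.3500e-02 -1.3910e-01 -1.0000e-04 -1.3385e+00  9.9200e-01]
eef_pos [ 0.5421 -0.0118  0.3129]
ee_rot [ 3.1415e+00  2.0000e-04 -2.3900e-01]
force [-0.2392 -0.0148  0.3553]
width 0.0529
gripper_force 0.0
0.79 264 299 111 150 281.53374233128835 130.35407537248028
[279.09173237 132.56037344] [276.07742728 133.30478878]
```

View pics/w3.png

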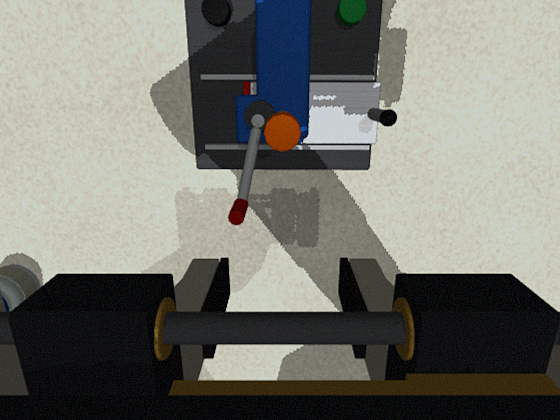

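The view shows the knob top at (282,131), radius about 18 px, nearly centred between the fingers at column 284. The stage has moved in, with the ball at (389,118), and its holder is under the head.

```bash
python3 - <<'E'
from fit import *
T=np.array(telemetry.get_state()['eef_pos']); a=-.239;c,s=np.cos(a),np.sin(a);xd=np.array([c,s]);yd=np.array([-s,c])
k=atz('wrist',(282,131),.2324)[:2]; b=atz('wrist',(388.5,117.5),.100)[:2]; p=atz('wrist',(235.5,215),.17)[:2]
print('knob',k,'ball',b,'ball-knob stand',(b-k)@xd,(b-k)@yd,'peg',(p-k)@xd,(p-k)@yd)
d=k-T[:2]; print('tool shift mm',d@xd*1e3,-(d@yd)*1e3)
E
```

```text
knob [ 0.60101724 -0.0257537 ] ball [ 0.57581826 -0.12721693] ball-knob stand -0.00046318917970581547 -0.1045445373024212 peg -0.07837023430872103 0.040829687424764304
tool shift mm 60.629662032082 -0.10747858617826157
```

Emit:
{"api": "servo_tool", "payload": {
  "series": [
    [[30,0,0,0],[30.5,0,0,0],[0,0,36,0],[0,0,36,0],[0,0,36,0],[0,0,0,0],[0,0,0,0],[0,0,0,0],[0,0,0,0],[0,0,0,0]]
  ]
}}

```text
t: 10.23
eef_pos: [0.6022, -0.0251, 0.2077]
ee_rot: [-3.14, -0.004, -0.237]
force: [-0.1, -0.4, -0.3]
width: 0.0529
gripper_force: 0.0
```

Emit:
{"api": "servo_tool", "payload": {
  "series": [
    [[0,0,0,0],[0,0,0,0],[0,0,0,0],[0,0,0,0],[0,0,0,0],[0,0,0,0],[0,0,0,0],[0,0,0,0],[0,0,0,0],[0,0,0,0]]
  ],
  "claw": 1,
  "grip_force": 10
}}

```text
t: 11.07
eef_pos: [0.601, -0.025, 0.2052]
ee_rot: [-3.141, -0.0, -0.238]
force: [-0.7, 4.1, 1.6]
width: 0.0236
gripper_force: 10.0
```

Emit:
{"api": "servo_tool", "payload": {
  "series": [
    [[0,-0.7,0,0],[0,0,0.5,0],[0,0,0.7,0],[0,0,0.7,0],[0,0,0.7,0],[0,0,0.7,0],[0,0,0.7,0],[0,0,0.5,0],[0,0,0.3,0],[0,0,0.2,0]]
  ]
}}

```text
t: 11.9
eef_pos: [0.601, -0.0249, 0.2]
ee_rot: [3.141, 0.0, -0.238]
force: [-0.4, -0.8, 2.1]
width: 0.0233
gripper_force: 10.0
```

Emit:
{"api": "servo_tool", "payload": {
  "series": [
    [[0,0,0.4,0],[0,0,0.4,0],[0,0,0.4,0],[0,0,0.4,0],[0,0,0.3,0],[0,0,0.3,0],[0,0,0.2,0],[0,0,0.2,0],[0,0,0.2,0],[0,0,0.2,0]]
  ]
}}

```text
t: 12.73
eef_pos: [0.601, -0.0248, 0.197]
ee_rot: [3.141, 0.0, -0.238]
force: [-0.3, -3.2, 1.5]
width: 0.024
gripper_force: 10.0
```

```bash
python3 - <<'E'
from fit import *
f=[]
for i in range(6):
    s=telemetry.get_state(); f.append(s['force']); eyes.grab_frame('side') if i else 0
print(np.round(f,2))
E
```

```text
[[-0.3  -3.21  1.54]
 [-0.3  -3.21  1.54]
 [-0.54 -3.32  1.62]
 [-0.99 -3.18  1.64]
 [ 0.6  -3.6   2.12]
 [-1.16 -3.91  1.65]]
```

Emit:
{"api": "servo_tool", "payload": {
  "series": [
    [[0,0.4,0.2,0],[0,0,0.2,0],[0,0,0.2,0],[0,0,0.2,0],[0,0,0.2,0],[0,0,0.2,0],[0,0,0.2,0],[0,0,0.2,0],[0,0,0.2,0],[0,0,0.2,0]]
  ]
}}

```text
t: 13.82
eef_pos: [0.601, -0.0249, 0.195]
ee_rot: [-3.141, -0.0, -0.238]
force: [-0.2, -0.1, 1.9]
width: 0.0234
gripper_force: 10.0
```

Emit:
{"api": "servo_tool", "payload": {
  "series": [
    [[0,0,0.2,0],[0,0,0.2,0],[0,0,0.2,0],[0,0,0.2,0],[0,0,0.2,0],[0,0,0.2,0],[0,0,0.2,0],[0,0,0.2,0],[0,0,0.2,0],[0,0,0.2,0]]
  ]
}}

```text
t: 14.65
eef_pos: [0.601, -0.0249, 0.193]
ee_rot: [-3.141, -0.0, -0.238]
force: [-0.3, 1.2, 1.7]
width: 0.0238
gripper_force: 10.0
```

Emit:
{"api": "servo_tool", "payload": {
  "series": [
    [[0,0,0.2,0],[0,0,0.2,0],[0,0,0.2,0],[0,0,0.2,0],[0,0,0.2,0],[0,0,0.2,0],[0,0,0.2,0],[0,0,0.2,0],[0,0,0.2,0],[0,0,0.2,0]]
  ]
}}

```text
t: 15.48
eef_pos: [0.601, -0.025, 0.191]
ee_rot: [-3.141, -0.0, -0.238]
force: [0.1, 3.4, 1.5]
width: 0.0241
gripper_force: 10.0
```

Emit:
{"api": "servo_tool", "payload": {
  "series": [
    [[0,-0.4,0.2,0],[0,0,0.2,0],[0,0,0.2,0],[0,0,0.2,0],[0,0,0.2,0],[0,0,0.2,0],[0,0,0.2,0],[0,0,0.2,0],[0,0,0.2,0],[0,0,0.2,0]]
  ]
}}

```text
t: 16.32
eef_pos: [0.601, -0.0249, 0.189]
ee_rot: [3.141, 0.0, -0.238]
force: [0.4, -1.5, 1.4]
width: 0.0235
gripper_force: 10.0
```

Emit:
{"api": "servo_tool", "payload": {
  "series": [
    [[0,0,0.2,0],[0,0,0.2,0],[0,0,0.2,0],[0,0,0.2,0],[0,0,0.2,0],[0,0,0.2,0],[0,0,0.2,0],[0,0,0.2,0],[0,0,0.2,0],[0,0,0.2,0]]
  ]
}}

```text
t: 17.15
eef_pos: [0.601, -0.0248, 0.1871]
ee_rot: [3.141, -0.0, -0.238]
force: [-1.6, -2.6, 3.4]
width: 0.0237
gripper_force: 10.0
```

```bash
python3 - <<'E'
from fit import *
f=[]
for i in range(5):
    eyes.grab_frame('side'); f.append(telemetry.get_state()['force'])
print(np.round(f,2))
E
```

```text
[[-1.42 -3.34  4.27]
 [-1.57 -2.39  3.5 ]
 [ 0.36 -3.73  3.77]
 [-1.73 -3.98  4.36]
 [-1.38 -3.22  3.54]]
```

Emit:
{"api": "servo_tool", "payload": {
  "series": [
    [[0,0.3,0.1,0],[0,0,0.1,0],[0,0,0.1,0],[0,0,0.1,0],[0,0,0,0],[0,0,0,0],[0,0,0,0],[0,0,0,0],[0,0,0,0],[0,0,0,0]]
  ]
}}

```text
t: 18.23
eef_pos: [0.601, -0.0249, 0.1866]
ee_rot: [-3.141, -0.0, -0.238]
force: [-1.9, -1.5, 3.6]
width: 0.0238
gripper_force: 10.0
```

```bash
python3 - <<'E'
from fit import *
f=[]
for i in range(5):
    eyes.grab_frame('side'); f.append(telemetry.get_state()['force'])
print(np.round(f,2),np.mean(f,0))
E
```

```text
[[-0.62 -0.9   4.76]
 [-1.12 -1.66  4.32]
 [-1.15 -0.25  3.66]
 [-0.88 -0.59  2.73]
 [-1.49  0.16  3.1 ]] [-1.05283088 -0.64802906  3.7124615 ]
```

Emit:
{"api": "servo_tool", "payload": {
  "series": [
    [[0,0,0,0],[0,0,0,0],[0,0,0,0],[0,0,0,0],[0,0,0.1,0],[0,0,0.1,0],[0,0,0.1,0],[0,0,0.1,0],[0,0,0.1,0],[0,0,0.1,0]]
  ]
}}

```text
t: 19.32
eef_pos: [0.601, -0.0249, 0.1861]
ee_rot: [-3.141, -0.0, -0.238]
force: [-1.9, 0.8, 4.7]
width: 0.0238
gripper_force: 10.0
```

```bash
python3 - <<'E'
from fit import *
f=[]
for i in range(6):
    eyes.grab_frame('side'); f.append(telemetry.get_state()['force'])
print(np.round(f,2),np.mean(f,0))
E
```

```text
[[-0.17  1.06  3.37]
 [-0.34  0.1   4.73]
 [-0.98  0.42  4.23]
 [ 0.05  0.85  4.66]
 [-0.7  -0.22  5.05]
 [-0.14  0.09  3.61]] [-0.37992077  0.3843744   4.2752706 ]
```

Contact is established: the downward force rose from about 1.6 N to 4.3 N, so the tip carries roughly 2.5 N at about 2 mm of spring travel. Next I release the knob and go for the peg.

Emit:
{"api": "servo_tool", "payload": {
  "series": [
    [[0,0,0,0],[0,0,0,0],[0,0,0,0],[0,0,0,0],[0,0,0,0],[0,0,0,0],[0,0,-15,0],[0,0,-20,0],[0,0,-35,0],[0,0,0,0]]
  ],
  "claw": -0.2
}}

```text
t: 20.45
eef_pos: [0.6039, -0.0252, 0.2628]
ee_rot: [-3.14, -0.009, -0.237]
force: [1.2, -0.6, 0.5]
width: 0.0527
gripper_force: 0.0
```

Emit:
{"api": "servo_tool", "payload": {
  "series": [
    [[-35,-6,0,0],[-35,-6,0,0],[-34,-5,0,0],[0,0,0,-0.12],[0,0,0,-0.12],[0,0,0,-0.12],[0,0,0,-0.12],[0,0,0,-0.12],[0,0,0,-0.115],[0,0,0,0]]
  ],
  "claw": 1
}}

```text
t: 21.28
eef_pos: [0.5039, 0.0161, 0.2561]
ee_rot: [-3.142, -0.0, 0.483]
force: [0.4, 0.3, 0.2]
width: 0.0007
gripper_force: 0.0
```

```bash
python3 - <<'E'
from fit import *
st(); a=snap('wrist'); b=snap('side'); 
cv2.imwrite('pics/w4.png',cv2.resize(np.hstack([a,cv2.resize(b[170:320,240:440],(560,420))]),(800,300))[:,:,::-1])
o=np.array([.601,-.0252]);T=np.array(telemetry.get_state()['eef_pos'])[:2]-o;c,s=np.cos(-.238),np.sin(-.238)
print('tcp stand',T@[c,s],T@[-s,c])
k,_=blob(b,(295,180,330,225),orange);print('side knob',k,_, 'pred top d=.0267',px('side',[.601,-.0252,.1983]))
E
```

```text
t 21.2833
q [ 0.4222  0.0548 -0.3098 -0.     -1.2057  1.6311]
eef_pos [0.5039 0.0161 0.2561]
ee_rot [-3.1416e+00 -5.0000e-04  4.8250e-01]
force [0.3851 0.2866 0.2182]
width 0.0007
gripper_force 0.0
tcp stand -0.10407729921001933 0.017198320235174248
side knob [311.53488372 198.39534884] [12 16  9  6 43] pred top d=.0267 [311.80240651 203.68604867]
```

View pics/w4.png

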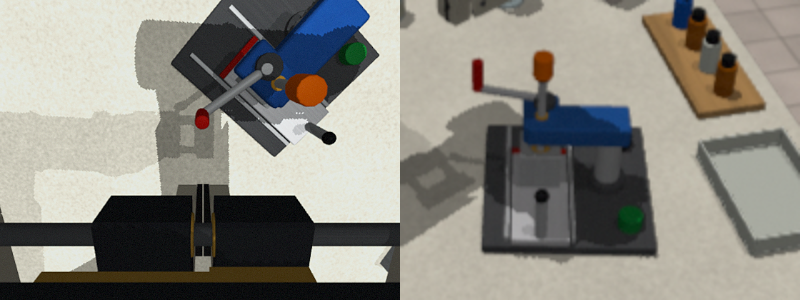

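The wrist view shows the peg at (202,118), straight ahead of the shut fingers. In the side view the knob is lowered and the stage home.

Emit:
{"api": "servo_tool", "payload": {
  "series": [
    [[0,0,32,0],[0,0,32,0],[0,0,32,0],[0,0,0,0],[0,0,0,0],[5,0,0,0],[5,0,0,0],[4,0,0,0],[4,0,0,0],[0,0,0,0]]
  ]
}}

```text
t: 22.22
eef_pos: [0.5201, 0.0248, 0.1608]
ee_rot: [-3.141, 0.0, 0.477]
force: [-2.4, 0.7, 2.1]
width: 0.0005
gripper_force: 1.1
```

Emit:
{"api": "servo_tool", "payload": {
  "series": [
    [[3.5,-2,0,0],[3.5,-2,0,0],[3.5,-2,0,0],[3.5,-2,0,0],[4.4,-1.5,0,0],[4.4,-1.5,0,0],[4.5,-1.5,0,0],[4.6,-0.7,0,0],[4.6,-0.7,0,0],[4.6,-0.7,0,0]]
  ]
}}

```text
t: 23.05
eef_pos: [0.5494, 0.057, 0.1598]
ee_rot: [-3.141, 0.001, 0.477]
force: [-4.5, 3.3, 0.6]
width: 0.0006
gripper_force: 1.9
```

```bash
python3 - <<'E'
from fit import *
st(); a=snap('wrist'); b=snap('side'); 
cv2.imwrite('pics/w5.png',cv2.resize(np.hstack([a,cv2.resize(b[170:320,240:440],(560,420))]),(800,300))[:,:,::-1])
E
```

```text
t 23.05
q [ 4.5730e-01  2.1310e-01 -3.5320e-01 -1.3000e-03 -1.0051e+00  1.5913e+00]
eef_pos [0.5494 0.057  0.1598]
ee_rot [-3.1405e+00  5.0000e-04  4.7710e-01]
force [-4.4561  3.2682  0.5985]
width 0.0006
gripper_force 1.9075
```

View pics/w5.png

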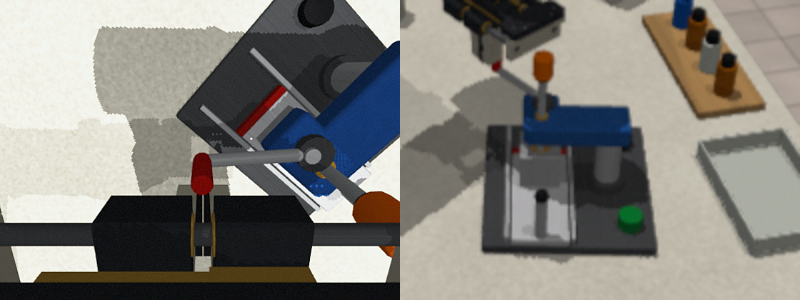

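The peg is centred on the finger face at (202,170) and the lever is swinging. I'll carry on round the arc.

Emit:
{"api": "servo_tool", "payload": {
  "series": [
    [[4.7,0.1,0,0],[4.7,0.1,0,0],[4.7,0.1,0,0],[4.6,0.9,0,0],[4.6,0.9,0,0],[4.6,0.9,0,0],[3.2,1.3,0,0],[3.2,1.3,0,0],[3.2,1.3,0,0],[3.2,1.3,0,0]]
  ]
}}

```text
t: 23.98
eef_pos: [0.5892, 0.0682, 0.1597]
ee_rot: [-3.14, 0.001, 0.477]
force: [-3.7, 4.9, 0.7]
width: 0.0005
gripper_force: 2.3
```

Emit:
{"api": "servo_tool", "payload": {
  "series": [
    [[1.6,1,0,0],[1.6,1,0,0],[1.6,1,0,0],[1.6,1,0,0],[1.6,1,0,0],[1.6,1,0,0],[1.6,1,0,0],[0,0,0,0],[0,0,0,0],[0,0,0,0]]
  ]
}}

```text
t: 24.82
eef_pos: [0.6033, 0.0662, 0.1602]
ee_rot: [3.141, -0.001, 0.477]
force: [-1.1, 0.4, -1.2]
width: 0.0004
gripper_force: 0.2
```

```bash
cat > tcp.py <<'E'
from fit import *
st(); o=np.array([.601,-.0252]);T=np.array(telemetry.get_state()['eef_pos'])[:2]-o;c,s=np.cos(-.238),np.sin(-.238)
T=np.array([T@[c,s],T@[-s,c]]); P=T+.0165*np.array([np.cos(.715),np.sin(.715)])-[0,.022]
print('tcp stand',T,'peg angle est',np.rad2deg(np.arctan2(P[1],P[0])),np.hypot(*P))
E
python3 tcp.py
```

```text
t 24.8167
q [ 4.3130e-01  2.9730e-01 -2.3640e-01  7.0000e-04 -1.0364e+00  1.6162e+00]
eef_pos [0.6033 0.0662 0.1602]
ee_rot [ 3.1409e+00 -6.0000e-04  4.7710e-01]
force [-1.1393  0.3516 -1.185 ]
width 0.0004
gripper_force 0.2403
tcp stand [-0.01936364  0.08938123] peg angle est 95.04586903420865 0.07850314611590202
```

Emit:
{"api": "servo_tool", "payload": {
  "series": [
    [[0.8,0.6,0,0],[0.8,0.6,0,0],[0.8,0.6,0,0],[0.8,0.6,0,0],[0,0,0,0],[0,0,0,0],[0,0,0,0],[0,0,0,0],[0,0,0,0],[0,0,0,0]]
  ]
}}

```text
t: 25.65
eef_pos: [0.6056, 0.066, 0.1599]
ee_rot: [-3.141, 0.002, 0.477]
force: [-6.9, 2.5, 2.6]
width: 0.0004
gripper_force: 3.1
```

```bash
python3 tcp.py; python3 - <<'E'
from fit import *
a=snap('wrist'); b=snap('side'); 
cv2.imwrite('pics/w6.png',cv2.resize(np.hstack([a,cv2.resize(b[170:320,240:440],(560,420))]),(800,300))[:,:,::-1])
E
```

```text
t 25.65
q [ 4.2820e-01  3.0280e-01 -2.2850e-01 -1.0000e-03 -1.0412e+00  1.6203e+00]
eef_pos [0.6056 0.066  0.1599]
ee_rot [-3.1407e+00  1.7000e-03  4.7720e-01]
force [-6.8636  2.4732  2.6125]
width 0.0004
gripper_force 3.0795
tcp stand [-0.01699934  0.08969194] peg angle est 93.30979367162638 0.07864080742850146
```

View pics/w6.png

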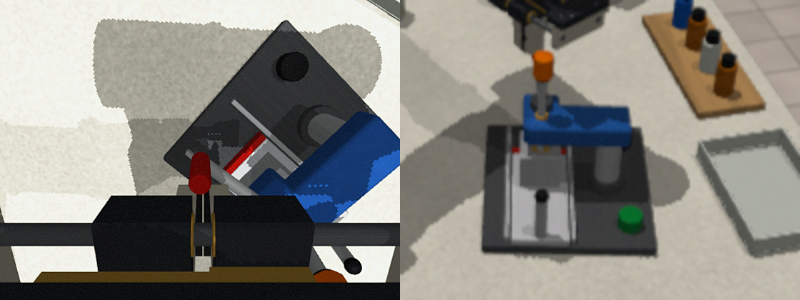

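The peg is still on the finger face at (201,170) and the lever lies nearly along the stand's +y. I'll push a little more to feel the stop.

Emit:
{"api": "servo_tool", "payload": {
  "series": [
    [[0.8,0.6,0,0],[0,0,0,0],[0.8,0.6,0,0],[0,0,0,0],[0,0,0,0],[0,0,0,0],[0,0,0,0],[0,0,0,0],[0,0,0,0],[0,0,0,0]]
  ]
}}

```text
t: 26.58
eef_pos: [0.606, 0.0659, 0.1597]
ee_rot: [-3.139, 0.004, 0.477]
force: [-12.2, 4.9, 6.6]
width: 0.0005
gripper_force: 5.9
```

```bash
python3 tcp.py
```

```text
t 26.5833
q [ 0.4269  0.3052 -0.225  -0.0025 -1.0447  1.6224]
eef_pos [0.606  0.0659 0.1597]
ee_rot [-3.1392  0.004   0.4772]
force [-12.1958   4.8788   6.5552]
width 0.0005
gripper_force 5.8762
tcp stand [-0.01656899  0.08969418] peg angle est 92.99659513967558 0.07861936453801663
```

Emit:
{"api": "servo_tool", "payload": {
  "series": [
    [[-2,0,0,0],[-6,0,0,0],[-12,0,0,0],[-12,0,0,0],[0,0,-20,0],[0,0,-40,0],[0,0,-40,0],[0,0,-30,0],[-20,0,0,0],[0,0,0,0]]
  ]
}}

```text
t: 27.42
eef_pos: [0.5611, 0.0404, 0.2931]
ee_rot: [3.141, -0.005, 0.476]
force: [0.0, 0.3, -1.2]
width: 0.0004
gripper_force: 0.0
```

```bash
python3 - <<'E'
from fit import *
st(); a=snap('wrist'); b=snap('side')
cv2.imwrite('pics/w7.png',cv2.resize(np.hstack([a,cv2.resize(b[170:320,240:440],(560,420))]),(800,300))[:,:,::-1])
k,_=blob(b,(295,180,330,225),orange);print('side knob',k)
try:
    m,_s=blob(a,(0,0,560,260),red); print(m,_s)
except Exception as e: print(e)
o=np.array([.601,-.0252]);c,s=np.cos(-.238),np.sin(-.238)
W=lambda x,y,z:np.array([o[0]+c*x-s*y,o[1]+s*x+c*y,z])
for q in(1.15,1.3): t=np.deg2rad(168)-q; print(q,'peg top px',px('wrist',W(.08*np.cos(t),.022+.08*np.sin(t),.177)))
print('ball',px('wrist',W(0,-.105,.098)),'ball side',px('side',W(0,-.105,.098)))
E
```

```text
t 27.4167
q [ 4.1990e-01  1.3370e-01 -1.3690e-01  2.0000e-04 -1.2950e+00  1.6273e+00]
eef_pos [0.5611 0.0404 0.2931]
ee_rot [ 3.1411 -0.0051  0.4765]
force [ 0.0078  0.2663 -1.1818]
width 0.0004
gripper_force 0.0
side knob [311.28888889 198.15555556]
[277.96632997 114.58922559] [269 104  19  21 297]
1.15 peg top px [268.36630604 129.46347215]
1.3 peg top px [277.25541297 115.31600652]
ball [432.50201151 241.35907325] ball side [311.28860609 266.5045198 ]
```

View pics/w7.png

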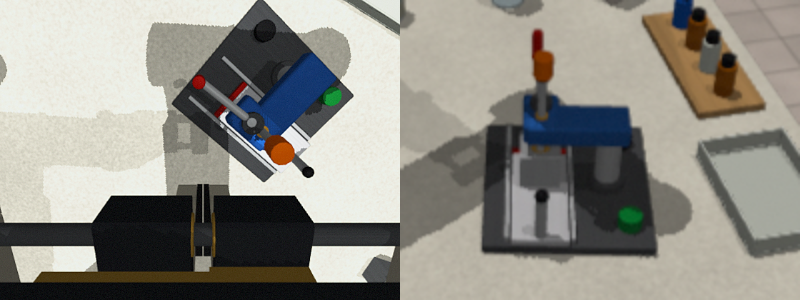

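The peg top at (278,115) matches the prediction for 1.3 rad, (277,115). The knob is still at its lowered height, the stage is home and the arm is clear of everything.

```bash
python3 -c "
from station import ticket
print(ticket.job_done())"
```

```text
the job is handed in; nothing more can be done
None
```

I handed the job in after about 27.5 s: the stage is home against its stop, the probe tip rests on the specimen at an estimated 2.5 N (inferred from wrist force), and the lever is clamped at its 1.3 rad stop.

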